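# Pin the swing bar shut on the tube-rack carrier

## Task

Get the tube carrier ready for transport: swing its bar shut across the front of the rack until the hole in the bar's end lines up with the hole in the lug under it, then take the steel pin from its block and push it down through both holes until its head sits on the bar. Let go of everything, and do not disturb the rack of tubes or the things lying around.

Things in the scene. Friction and masses are not known exactly. Their poses are not given: they have to be found in the camera images.
- carrier: White plastic transport tray, 130 mm deep (own x) and 236 mm wide (own y), base 8 mm thick, with 37 mm high walls at the back and both sides of a rack of tubes; fixed to the counter. Origin: centre of its underside; its open front faces own -x (towards the robot). At the front left corner (own x -50, y +90 mm) a steel post carries the swing bar; at the front right corner (x -50, y -90) a steel lug on a bracket stands under the place of the bar's end.
- gate (a joint): Angle of the flat steel swing bar about its upright hinge, rad: 0 = shut, the bar's hole exactly over the lug's hole; positive = open, swung out towards the robot (clockwise seen from above). It starts at 0.45 to 1.0, can go past shut to -0.15 (no stop at 0), and stays where it is left (stiff hinge, about 0.08 N m). The bar is 14 mm wide and 12 mm thick, its underside 46 mm and its top 58 mm above the counter, 2 mm clear above the lug.
- gate_hinge (a point): Point on the bar's hinge axis at the height of the bar's top (z 58 mm).
- gate_knob (a point): Centre of the top face of the black round upright knob on the bar, 18 mm in diameter, 34 mm high above the bar (z 58 to 92 mm; a 24 mm washer 2 mm thick at its foot), 125 mm from the hinge axis. Grip it to swing the bar.
- gate_eye (a point): Centre of the top mouth of the hole in the square end (32 x 32 mm, 12 mm thick) of the bar, 180 mm from the hinge axis, 55 mm beyond the knob; upright hole 13 mm in diameter with chamfered rims, top z 58 mm.
- lug_hole (a point): Centre of the top mouth of the upright through hole (13 mm in diameter, chamfered) in the fixed lug (34 x 34 mm, 14 mm thick), z 44 mm; open below down to the tray's base at 8 mm. A sprung nib in its robot-side wall presses the pin sideways with about 6 N: push the pin the last 15 to 20 mm with a few newtons (at most about 10); let go before, it stays up.
- pin: Bright steel retaining pin, 72 mm long, upright. Origin: centre of the lower tip; own z runs along the pin to the head. Shank 10 mm in diameter and 42 mm long, tapering to 4 mm in the lowest 9 mm; above it a round grooved head 20 mm in diameter and 30 mm high. About 60 g. It starts standing in the pin block's hole, head resting on the block (tip 4 mm, underside of head 46 mm, top of head 76 mm above the counter).
- pin_shoulder (a point): Centre of the underside of the pin's head, 42 mm above its tip; when the pin is home it rests on the bar's top, at z 58 mm.
- pin_block: White plastic block 50 x 50 x 46 mm with one upright 13 mm hole in its middle, in which the pin is kept; fixed. Origin: centre of its underside.
- tube_rack: White rack with capped tubes, 52 x 150 x 88 mm, loose in the carrier, its front face about 44 mm behind the shut bar's middle line. Origin: centre of its underside. To be left in place.
- petri: Round dish, 90 mm in diameter, 14 mm high, bystander; origin under its centre.
- slides_pack: Small pale box of slides, 32 x 80 x 27 mm, bystander; origin under its centre. The bar swings above it.
- cover_box: Small pale box, 34 x 34 x 14 mm, bystander; origin under its centre.
- saline: Small upright bottle, 35 mm in diameter, 78 mm high, bystander; origin under its centre.

How it is judged (in metres and radians):
On the way:
1. the bar is swung shut so that its hole lines up with the lug's hole (within 5 mm) (horizontal distance between gate_eye and lug_hole below 0.005 m), for 0.1 s.
At the end, for the whole second after the job is handed in: The bar is shut with its hole over the lug's hole (within 5 mm); the pin stands upright (within 0.15 rad) through both holes, within 5 mm of the lug hole's axis at its head and 6 mm at its tip, with the underside of its head no more than 4 mm above the bar's top; pin and bar are at rest (horizontal distance between each of gate_eye, pin_shoulder and lug_hole below 0.005 m and horizontal distance between pin and lug_hole below 0.006 m and z of pin_shoulder in the frame of lug_hole below 0.018 m and angle between pin's own z axis and vertical below 0.15 rad and linear speed of pin below 0.01 m/s and velocity of joint gate between -0.02 and 0.02 rad/s); the robot touches nothing.
It fails at once if the rack of tubes is pushed more than 20 mm or tipped (distance of tube_rack from where it was at the start of the episode above 0.02 m or angle between tube_rack's own z axis and vertical above 0.25 rad).
It fails at once if a bystander (dish, either small box, bottle) is moved more than 20 mm (distance of any of petri, slides_pack, cover_box, saline from where it was at the start of the episode above 0.02 m).
It also fails if it takes over 58 s, if anything falls off the work surface, if the arm or the gripper's body presses on something with over 40 N, if the wrist force passes 120 N, or if a joint passes its speed limit or range.

## Robot

A 6-joint arm with a two-finger parallel gripper is mounted at the origin on a cart in front of the work surface, level with it; the furniture and walls round the work are solid. World frame = base frame: x ahead of the robot, y to its left, z up, the work surface at z = 0. Lengths are in m, angles in degrees, forces in N, time in s.
With the tool pointing down it reaches from about 0.25 to 0.725 m from the base axis. Payload 9.7 kg.
Tool frame: the origin (TCP) lies midway between the tips of the shut fingers; the grasp point (between the pads) lies 19 mm behind it; z points along the fingers, y is the direction in which the jaws open and shut (so a half turn about z gives the same grasp; the last joint's range is limited). The gripper opens to 85 mm and grips with 20 to 120 N. Pads are 22 mm wide; open, the fingers measure 114 mm over their backs; the gripper's body (76 mm by 85 mm) begins 54 mm behind the grasp point. The pads swing forward as they close: fully open they stand 13 mm farther back than shut.
Start: joints at [-73.281, 4.979, 10.078, 95.1, 0, 90], TCP at [0.158, -0.527, 0.231] pointing down, gripper open.
Joint ranges: [-179.16, 179.16], [-48.56, 103.87], [-65.8, 70.77], [-126.05, 130.52], [-82.76, 87.17], [-180, 180]. Speed limits (degrees/s): [127.2, 127.2, 147.25, 180, 180, 180].

## Interface

Orientations are given as [roll, pitch, yaw] about the fixed x, y, z axes, in that order (R = Rz(yaw) Ry(pitch) Rx(roll)).
In Python, from workcell import bot, camera, recognise gives the robot as it stands. The module is installed in compiled form; this text tells all that it offers.
- The arm moves only by the tool apply_moves, never from a script. Its argument "targets" is one flat list of numbers, 7 for each row, row after row: the shift along the world's x, y, z in units of 30 mm (1.0 is 30 mm), then the turn, a rotation vector about the world's x, y, z in units of 6 degrees (1.0 is 6 degrees), then the opening, from 0 (shut) to 1 (fully open). A call has 1 to 5 rows; each row is the pose to reach, as a shift and turn from the pose commanded when the call began; what a row does not reach only later rows make up. A row lasts 1/10 s, in which the tool goes at most 50 mm and 8.59 degrees, less where a joint would pass 70% of its speed; a pose out of reach is approached as far as the arm can. A call with a gripper value outside its range is refused whole. The fingers move at their own pace and stop on an object; "newtons" is the grip in N (left out, the last holds). Time passes only in rows, so rows that repeat a pose let the fingers close. It gives the time, the measured TCP pose, the force and the opening at its end, in the units of the state.
- bot.get_obs(): the state, without advancing time (a new reading comes with each control period).
- camera(name): name is "scene" or "top" or "wrist"; returns a dict with "img" (384x512x3 uint8, red, green, blue), "intrinsics" (3x3 intrinsics, pixels), "origin" and "rotation" of the camera in the world. Camera axes: x right, y up, looking along -z (the intrinsics and any distortion apply to the point x, -y, -z); pixel columns grow to the right and rows downward; lengths in m; the calibration is good to about 2 mm. A picture is of the moment at which its call begins. There is no depth.
- bot.job_done(): hands the job in, once; it reports no verdict.
Trained networks look in the newest picture that a camera, given by its name, has taken for a name from the list of things; names that differ only in an ending like _2 or _b are one class to them, and where a whole thing is asked for, a point or a joint stands for the part that bears it (a point fixed in the world has none). Each returns a list of dicts, best first, with "conf" (0 to 1); they miss things now and then, are a little off and sometimes report something else, mostly with a low value. They report only what shows in the picture. A call takes as long as a camera call.
- recognise(query, camera): "box" ([left, top, right, bottom] in pixels, round what is visible of it).
The state is a dict: "time": time; "q": joint angles; "qd": joint speeds; "joint_efforts": joint torques, N m; "ee_pos": TCP position; "tcp_rot": TCP orientation; "wrist_force": force on the tool from outside, world axes, zero at the start; "torque": the same for the moment, N m; "opening": finger opening in m.
Only numpy, scipy, OpenCV 4.12 (cv2) and the standard library are available. Lean on these libraries where they do the work, as an engineer would, in place of code of your own. Each camera call takes 0.05 s, during which the arm holds its last target.

## Working session

There is one attempt and no reset: what is moved stays moved. The work goes in short steps, Python scripts to look and compute and a tool call to move; the robot and the scene stay as the last step left them, time stands still between calls to the robot, and variables do not carry over. Pictures are saved under pics/ and viewed, and the job is handed in when it is done.

Besides the shell and the picture viewer there is one more tool, called after "Emit:" as a command line: name --argument value ..., lists and objects as JSON in quotes. apply_moves: Moves the arm, as the interface text tells. Its arguments: {"type":"object","properties":{"targets":{"type":"array"},"newtons":{"type":"number"}},"required":["targets"]}

```bash
mkdir -p pics
cat > h.py <<'E'
import numpy as np, cv2
from workcell import bot, camera, recognise
def snap(name,fn=None):
    c=camera(name)
    if fn: cv2.imwrite('pics/'+fn,c['img'][:,:,::-1])
    return c
def ray(c,u,v):
    K=np.array(c['intrinsics']);d=np.linalg.inv(K)@np.array([u,v,1.]);d=np.array([d[0],-d[1],-d[2]])
    return np.array(c['origin']),np.array(c['rotation'])@d
def atz(c,u,v,z):
    o,d=ray(c,u,v);return o+d*(z-o[2])/d[2]
def proj(c,p):
    q=np.array(c['rotation']).T@(np.array(p)-np.array(c['origin']));K=np.array(c['intrinsics'])
    w=K@np.array([q[0],-q[1],-q[2]]);return w[:2]/w[2]
E
python3 - <<'E'
from h import *
print(bot.get_obs())
for n in ['scene','top']:
    c=snap(n,n+'0.png');print(n,{k:v for k,v in c.items() if k!='img'})
    for q in ['carrier','gate','gate_hinge','gate_knob','gate_eye','lug_hole','pin','pin_block','tube_rack','petri','slides_pack','cover_box','saline']:
        r=recognise(q,n);print(q,[(np.round(a['box']).tolist(),round(a['conf'],2)) for a in r[:2]])
E
```

```text
{'time': 0.0, 'q': array([-7.32800068e+01,  5.01165838e+00,  1.00335557e+01,  9.50996673e+01,
       -2.31918971e-03,  9.00010218e+01]), 'qd': array([-0.02554792,  0.05917415,  0.02798292,  0.08281368,  0.06635982,
       -0.00570771]), 'joint_efforts': array([ 1.96439571e-03, -5.20397472e+01,  4.64799643e+01,  1.67886727e-02,
        3.09664563e-05,  1.86833311e-06]), 'ee_pos': array([ 0.15815345, -0.52652544,  0.23056967]), 'tcp_rot': array([-1.79922230e+02,  2.32057447e-03,  1.67189746e+01]), 'wrist_force': array([ 0.73149102, -0.00744505,  0.1001094 ]), 'torque': array([-0.00766756, -0.01867097,  0.07226301]), 'opening': 0.08525444523519286}
scene {'intrinsics': array([[372.1985366 ,   0.        , 258.22993808],
       [  0.        , 372.1985366 , 194.49545152],
       [  0.        ,   0.        ,   1.        ]]), 'origin': array([0.03010181, 0.38616236, 0.84742644]), 'rotation': array([  43.13672145,    0.99104476, -133.75352861])}
carrier []
gate [([179.0, 226.0, 254.0, 254.0], 0.79)]
gate_hinge [([181.0, 224.0, 256.0, 255.0], 0.88)]
gate_knob [([179.0, 226.0, 258.0, 252.0], 0.
[... 836 characters left out ...]
3.653749  ,  -0.16770707, -88.56151942])}
carrier [([160.0, 140.0, 238.0, 216.0], 0.75), ([357.0, 222.0, 373.0, 232.0], 0.69)]
gate [([169.0, 178.0, 229.0, 216.0], 0.92)]
gate_hinge []
gate_knob [([165.0, 178.0, 228.0, 215.0], 0.96)]
gate_eye [([165.0, 177.0, 230.0, 218.0], 0.91)]
lug_hole [([162.0, 138.0, 239.0, 217.0], 0.97)]
pin []
pin_block [([269.0, 228.0, 283.0, 243.0], 0.49)]
tube_rack [([173.0, 146.0, 224.0, 172.0], 0.57), ([166.0, 176.0, 232.0, 216.0], 0.42)]
petri [([207.0, 217.0, 239.0, 242.0], 0.75)]
slides_pack [([169.0, 228.0, 192.0, 238.0], 0.62)]
cover_box [([140.0, 225.0, 157.0, 239.0], 0.5), ([212.0, 216.0, 236.0, 242.0], 0.34)]
saline [([356.0, 221.0, 375.0, 232.0], 0.43)]
```

```bash
sed -i "s/^def snap/from scipy.spatial.transform import Rotation as Rn\ndef snap/; s/    c=camera(name)/    c=camera(name); c['rotation']=Rn.from_euler('xyz',np.ravel(c['rotation']),degrees=True).as_matrix() if np.size(c['rotation'])==3 else c['rotation']/" h.py
python3 - <<'E'
from h import *
c=cv2.imread('pics/scene0.png');cv2.imwrite('pics/scene0c.png',cv2.resize(c[170:350,110:380],None,fx=2.9,fy=2.9,interpolation=cv2.INTER_CUBIC))
c=cv2.imread('pics/top0.png');cv2.imwrite('pics/top0c.png',cv2.resize(c[125:255,120:320],None,fx=4,fy=4,interpolation=cv2.INTER_CUBIC))
E
```

```text
(no output)
```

View pics/top0.png

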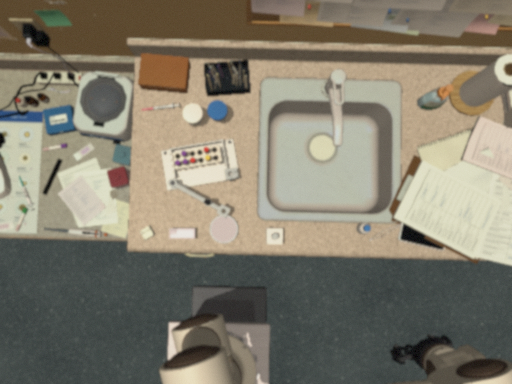

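View pics/scene0c.png

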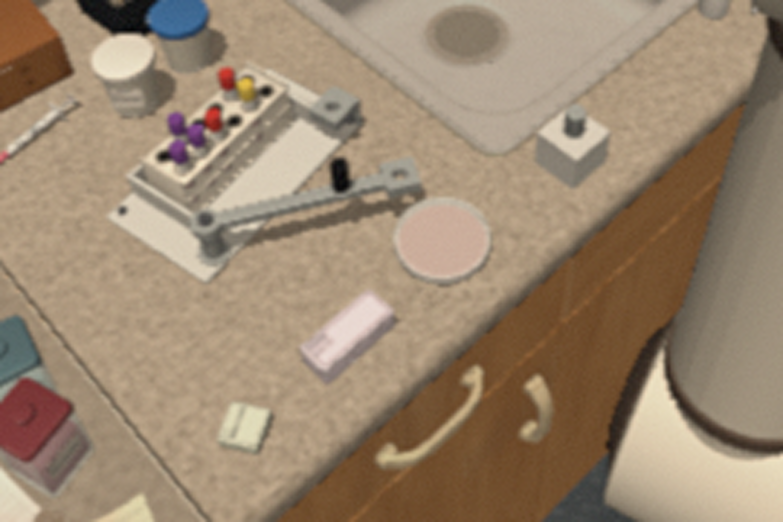

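View pics/top0c.png

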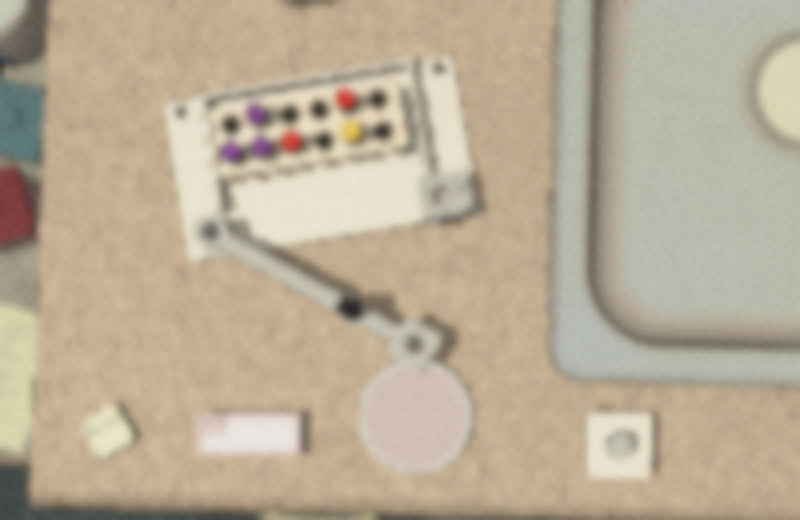

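Run:
```python
from h import *
t=snap('top');s=snap('scene')
P={'hinge':((172,182.5),(181.7,245.2),.058),'knob':((207.5,201.7),(227.2,225.9),.092),'eye':((223.6,210.5),(248.3,230.3),.058),'lug':((231.5,173.5),(226.2,206.9),.044),'pinhead':((275.2,235.7),(307.9,209),.076)}
R={}
for k,(a,b,z) in P.items():
    A=atz(t,*a,z);B=atz(s,*b,z);R[k]=(A,B);print(k,A.round(4),B.round(4))
n=np.linalg.norm
for i in (0,1):
    h=R['hinge'][i][:2];e=R['eye'][i][:2]-h;l=R['lug'][i][:2]-h;kk=R['knob'][i][:2]-h
    print(n(kk),n(e),n(l),[np.degrees(np.arctan2(v[1],v[0])) for v in (kk,e,l)])
```

```text
hinge [0.5846 0.1525 0.058 ] [0.5833 0.1498 0.058 ]
knob [0.5261 0.0383 0.092 ] [0.5266 0.0399 0.092 ]
eye [ 0.5021 -0.0092  0.058 ] [ 0.498  -0.0062  0.058 ]
lug [ 0.6188 -0.0298  0.044 ] [ 0.613  -0.0252  0.044 ]
pinhead [ 0.429  -0.1686  0.076 ] [ 0.4268 -0.1631  0.076 ]
0.12830097783048738 0.18151792709107664 0.18554331487917852 [np.float64(-117.08639880565471), np.float64(-117.01189380340946), np.float64(-79.38275697430505)]
0.12366001570212347 0.1777850814792725 0.1774590430844922 [np.float64(-117.32231606847638), np.float64(-118.68982709076066), np.float64(-80.3691410565689)]
```

Emit:
apply_moves --targets '[0.9,1.4,0,0,0,0.6,1,1.8,2.8,0,0,0,1.2,1,2.7,4.2,0,0,0,1.8,1,3.6,5.6,0,0,0,2.4,1,4.5,7.0,0,0,0,3,1]'

```text
time: 2.0
ee_pos: [0.2938, -0.3151, 0.2314]
tcp_rot: [180.0, -0.0, 34.8]
wrist_force: [1.4, -0.4, -0.6]
opening: 0.0857
```

Emit:
apply_moves --targets '[0.9,1.4,0,0,0,0.6,1,1.8,2.8,0,0,0,1.2,1,2.7,4.2,0,0,0,1.8,1,3.6,5.6,0,0,0,2.4,1,4.5,7.0,0,0,0,3,1]'

```text
time: 2.5
ee_pos: [0.429, -0.1048, 0.2316]
tcp_rot: [179.9, -0.0, 52.9]
wrist_force: [1.2, -0.8, -0.0]
opening: 0.0854
```

Emit:
apply_moves --targets '[0.9,1.35,0,0,0,0.45,1,1.8,2.7,0,0,0,0.9,1,2.7,4.0,0,0,0,1.35,1,3.27,4.87,0,0,0,1.65,1,3.27,4.87,0,0,0,1.65,1]'

```text
time: 3.0
ee_pos: [0.5277, 0.0424, 0.2302]
tcp_rot: [-179.9, 0.0, 62.9]
wrist_force: [0.1, -0.1, -0.7]
opening: 0.0851
```

Run:
```python
from h import *
c=snap('wrist','w1.png');print(c['origin'],c['rotation'].round(3),c['intrinsics'])
o=bot.get_obs();print(o['ee_pos'],o['tcp_rot'],o['q'])
for k,p in {'hinge':(.584,.151,.058),'knob':(.526,.039,.092),'eye':(.500,-.008,.058),'lug':(.616,-.0275,.044)}.items(): print(k,proj(c,p).round(1))
```

```text
[0.56143379 0.11058415 0.37330953] [[ 0.89   0.435  0.136]
 [-0.456  0.85   0.263]
 [-0.001 -0.296  0.955]] [[307.75981299   0.         254.24316718]
 [  0.         307.75981299 188.91654839]
 [  0.           0.           1.        ]]
[0.52676203 0.04088777 0.23053109] [-1.79935908e+02  3.82923632e-02  6.27806461e+01] [4.43789086e+00 2.05188340e+00 6.92040782e+00 9.49431771e+01
 1.04333647e-03 1.21657265e+02]
hinge [256.4  41.6]
knob [255.7 181.5]
eye [254.  219.8]
lug [354.5 185.4]
```

View pics/w1.png

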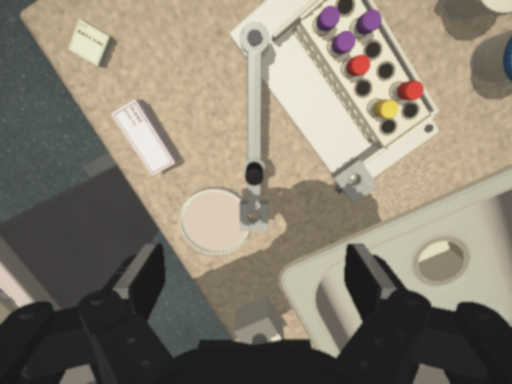

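Run:
```python
from h import *
c=cv2.imread('pics/w1.png')[20:230,220:400];cv2.imwrite('pics/w1c.png',cv2.resize(c,None,fx=2.85,fy=2.85,interpolation=cv2.INTER_CUBIC)[:598])
c=cv2.imread('pics/w1.png')[150:230,230:390];cv2.imwrite('pics/w1d.png',cv2.resize(c,None,fx=5,fy=5,interpolation=cv2.INTER_CUBIC))
```

```text
(no output)
```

View pics/w1d.png

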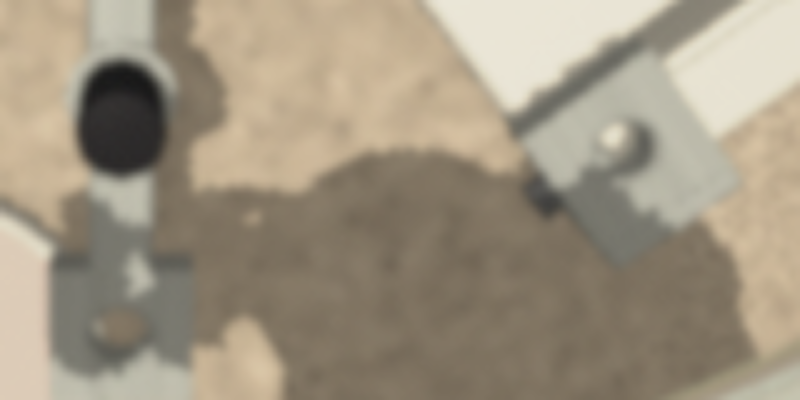

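View pics/w1c.png

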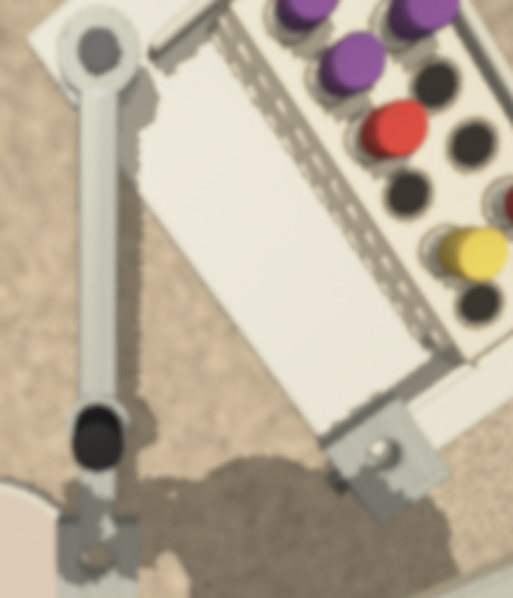

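Run:
```python
from h import *
c=snap('wrist','w2.png');print(bot.get_obs()['ee_pos'],c['origin'])
P={'hinge':((255.1,37.5),.058),'knob':((254.4,176.6),.092),'eye':((254.4,215.4),.058),'lug':((355.6,179),.044)}
R={}
for k,(a,z) in P.items(): R[k]=atz(c,*a,z)[:2];print(k,R[k].round(4))
h=R['hinge']
for k in ('knob','eye','lug'):
  v=R[k]-h;print(k,np.linalg.norm(v),np.degrees(np.arctan2(v[1],v[0])))
```

```text
[0.52629705 0.03985905 0.23092275] [0.56071545 0.10908694 0.37359291]
hinge [0.5838 0.153 ]
knob [0.5261 0.0422]
eye [ 0.5017 -0.0052]
lug [ 0.6188 -0.023 ]
knob 0.12491483616630494 -117.5233893004609
eye 0.17828464189748694 -117.44292122453052
lug 0.1794617830079088 -78.75449158891811
```

Emit:
apply_moves --targets '[0,0.03,-1.5,0,0,0,1,0,0.04,-3,0,0,0,1,0,0.04,-4.5,0,0,0,0.8,0,0.04,-5.4,0,0,0,0.6,0,0.04,-5.4,0,0,0,0.5]'

```text
time: 3.6
ee_pos: [0.5235, 0.0392, 0.0657]
tcp_rot: [-179.7, 0.2, 62.5]
wrist_force: [0.1, -0.2, 0.8]
opening: 0.0442
```

Run:
```python
from h import *
c=snap('wrist','w3.png');print(bot.get_obs()['ee_pos'],bot.get_obs()['wrist_force'])
```

```text
[0.52498599 0.03949938 0.06860406] [ 0.22486745 -0.2853635   0.32949544]
```

View pics/w3.png

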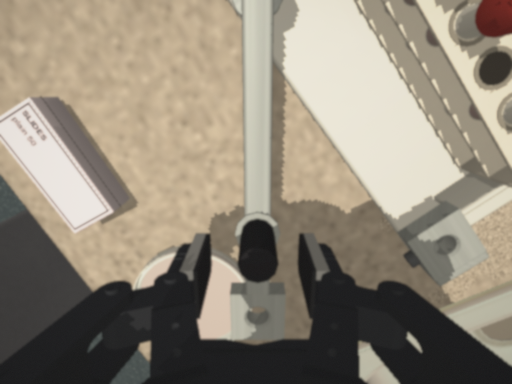

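Knob (258,255) is midway between the pads (210 / 300). Close softly.

Emit:
apply_moves --targets '[0,0,0,0,0,0,0.1,0,0,0,0,0,0,0,0,0,0,0,0,0,0,0,0,0,0,0,0,0]' --newtons 25

```text
time: 4.05
ee_pos: [0.5275, 0.0402, 0.0718]
tcp_rot: [179.8, -0.1, 62.6]
wrist_force: [-1.7, -2.5, 7.4]
opening: 0.0165
```

Run:
```python
from h import *
c=snap('wrist','w4.png');o=bot.get_obs();print(o['ee_pos'],o['tcp_rot'],o['wrist_force'],o['torque'],o['opening'])
# arc targets about hinge
h=np.array([.584,.1515]);p0=o['ee_pos'][:2]
for d in (8,16,24,32,36,38,40):
    a=np.radians(d);R=np.array([[np.cos(a),-np.sin(a)],[np.sin(a),np.cos(a)]])
    print(d,((h+R@(p0-h)-p0)/.03).round(3),d/6)
```

```text
[0.5275164  0.0402626  0.07182752] [ 1.79802610e+02 -7.45741157e-02  6.26013857e+01] [-1.14455465 -2.79801682  8.02136593] [-0.49479303  0.41017484  0.00562579] 0.01695125268546229
8 [ 0.534 -0.226] 1.3333333333333333
16 [ 1.095 -0.375] 2.6666666666666665
24 [ 1.671 -0.445] 4.0
32 [ 2.251 -0.434] 5.333333333333333
36 [ 2.539 -0.399] 6.0
38 [ 2.682 -0.373] 6.333333333333333
40 [ 2.824 -0.343] 6.666666666666667
```

View pics/w4.png

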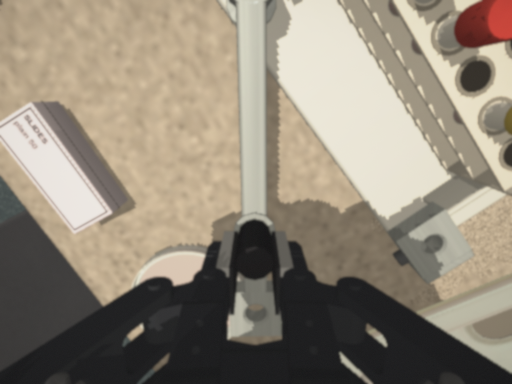

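Emit:
apply_moves --targets '[0.397,-0.178,0.08,0,0,1,0,0.812,-0.31,0.08,0,0,2,0,1.238,-0.4,0.08,0,0,3,0,1.671,-0.445,0.08,0,0,4,0,2.106,-0.444,0.08,0,0,5,0]'

```text
time: 4.6
ee_pos: [0.5902, 0.0269, 0.072]
tcp_rot: [180.0, 0.0, 92.8]
wrist_force: [0.7, 1.0, -4.0]
opening: 0.0172
```

Emit:
apply_moves --targets '[0.2,0.015,0,0,0,0.5,0,0.4,0.035,0,0,0,1,0,0.4,0.035,0,0,0,1,0]'

```text
time: 4.9
ee_pos: [0.6025, 0.0281, 0.072]
tcp_rot: [179.9, 0.0, 98.6]
wrist_force: [2.9, -1.6, -4.2]
opening: 0.0169
```

Run:
```python
from h import *
c=snap('wrist','w5.png');o=bot.get_obs();print(o['ee_pos'],o['tcp_rot'],o['wrist_force'],o['torque'],o['opening'])
cv2.imwrite('pics/w5c.png',cv2.resize(c['img'][180:384,160:400,::-1],None,fx=2.9,fy=2.9,interpolation=cv2.INTER_CUBIC))
for n in ['scene','top']: c=snap(n,n+'5.png')
c=cv2.imread('pics/scene5.png');cv2.imwrite('pics/scene5c.png',cv2.resize(c[180:270,160:290],None,fx=6,fy=6,interpolation=cv2.INTER_CUBIC))
```

```text
[0.60216795 0.0279898  0.07201456] [1.79946039e+02 3.41390611e-02 9.85275066e+01] [ 3.43418649 -2.17716355 -4.70563938] [-0.41959474 -0.61961863 -0.26799181] 0.01703890264342962
```

View pics/w5.png

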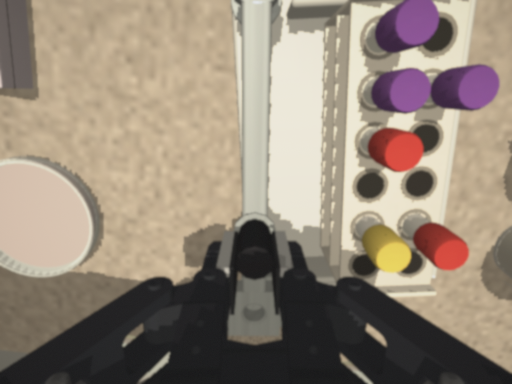

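View pics/w5c.png

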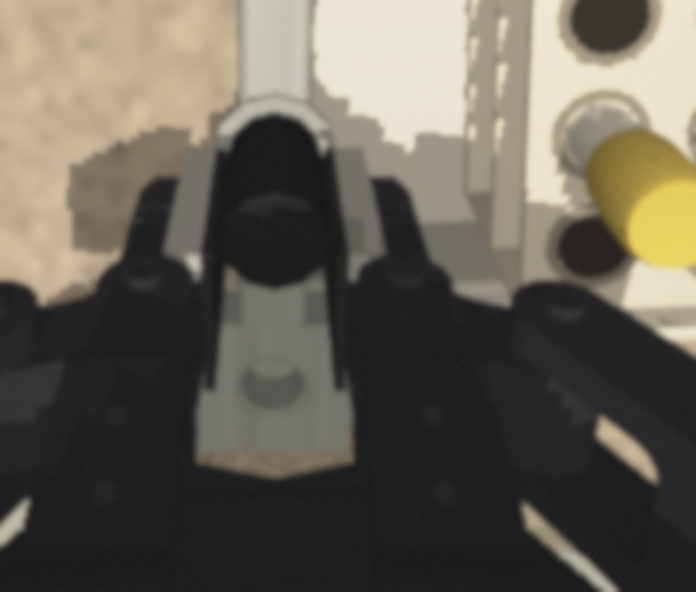

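View pics/scene5c.png

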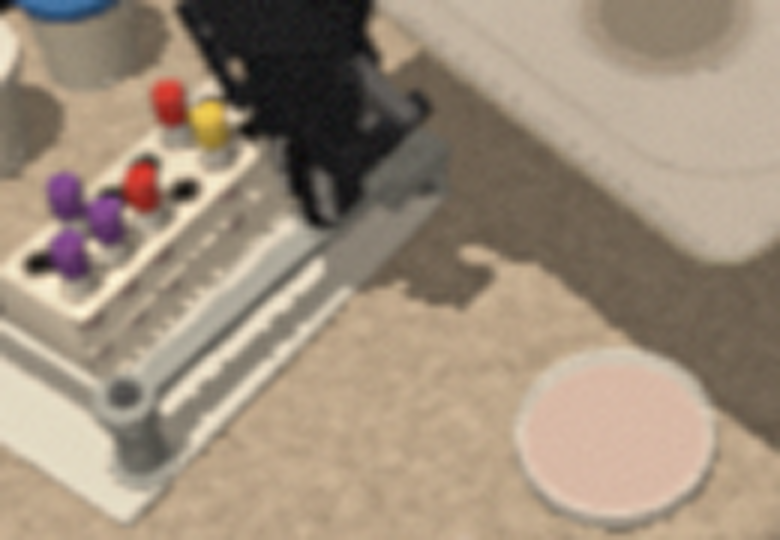

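Emit:
apply_moves --targets '[0.065,0.01,0,0,0,0.15,0,0.13,0.02,0,0,0,0.3,0,0.13,0.02,0,0,0,0.3,0,0.13,0.02,0,0,0,0.3,0.15,0.13,0.02,0,0,0,0.3,0.36]'

```text
time: 5.55
ee_pos: [0.6053, 0.0293, 0.0721]
tcp_rot: [180.0, -0.0, 100.5]
wrist_force: [-0.1, 0.6, -0.2]
opening: 0.03
```

Emit:
apply_moves --targets '[0,0,0,0,0,0,0.36,0,0,1,0,0,0,0.36,0,0,2.4,0,0,0,0.36,0,0,3.9,0,0,0,0.36,0,0,4.5,0,0,0,0.36]'

```text
time: 6.05
ee_pos: [0.6061, 0.0293, 0.212]
tcp_rot: [179.7, 0.0, 100.5]
wrist_force: [0.6, 0.1, -0.3]
opening: 0.0304
```

Emit:
apply_moves --targets '[0,0,0,0,0,0,0.5,0,0,0,0,0,0,0.5]'

```text
time: 6.25
ee_pos: [0.6054, 0.0292, 0.2067]
tcp_rot: [180.0, -0.0, 100.4]
wrist_force: [0.2, 0.1, -1.0]
opening: 0.0425
```

Run:
```python
from h import *
c=snap('wrist','w6.png');o=bot.get_obs();print(o['ee_pos'],o['tcp_rot'],o['wrist_force'],o['opening'])
for k,p in {'hinge':(.584,.152,.058),'knob':(.606,.028,.092),'eye':(.617,-.026,.058),'lug':(.617,-.026,.044)}.items(): print(k,proj(c,p).round(1))
cv2.imwrite('pics/w6c.png',cv2.resize(c['img'][150:260,200:330,::-1],None,fx=5,fy=5,interpolation=cv2.INTER_CUBIC))
```

```text
[0.60505985 0.02907359 0.20572116] [-1.79930449e+02 -2.56221012e-02  1.00438603e+02] [-0.28763292  0.16403763 -0.40950293] 0.04274587925283002
hinge [256.3  35.1]
knob [255.4 186.8]
eye [256.2 228.3]
lug [256.1 222.9]
```

View pics/w6.png

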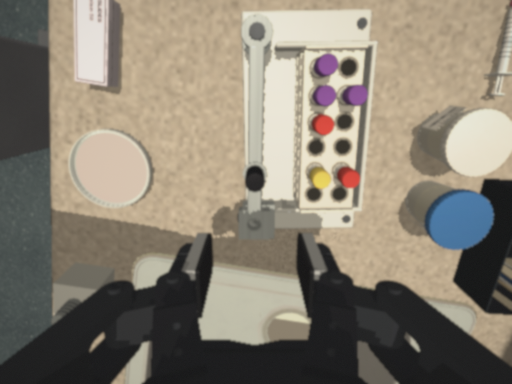

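View pics/w6c.png

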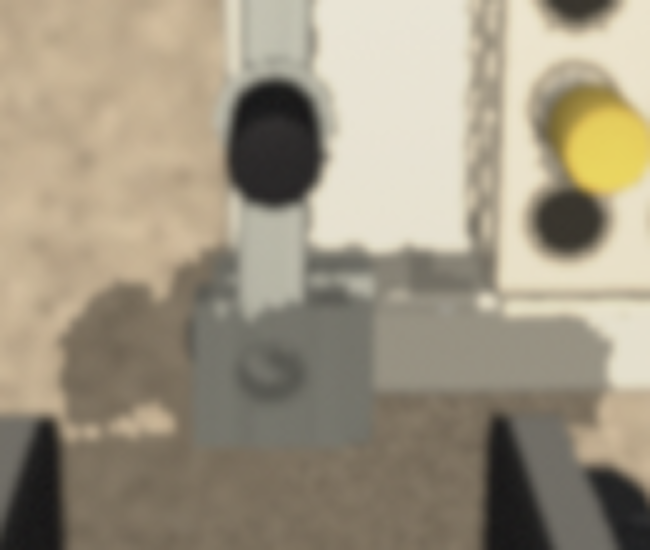

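Run:
```python
from h import *
c=cv2.imread('pics/w6.png')[195:250,225:290]
c=cv2.resize(c,None,fx=11,fy=11,interpolation=cv2.INTER_CUBIC).astype(float)
c=np.clip((c-60)*2.2,0,255).astype(np.uint8);cv2.imwrite('pics/w6d.png',c)
```

```text
(no output)
```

View pics/w6d.png

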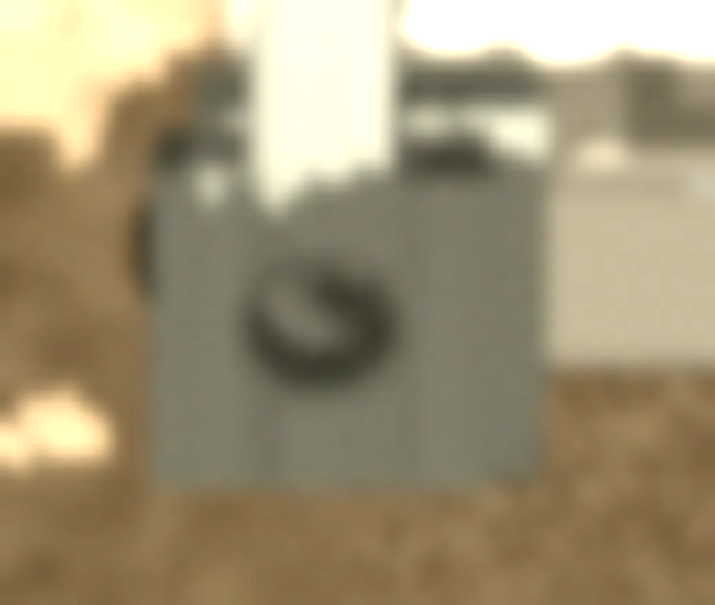

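Emit:
apply_moves --targets '[0,0,-1.5,0,0,0,0.4,0,0,-3,0,0,0,0.4,0,0,-4.4,0,0,0,0.4,0,0,-4.4,0,0,0,0.2,0,0,-4.4,0,0,0,0]'

```text
time: 6.8
ee_pos: [0.6024, 0.0289, 0.0709]
tcp_rot: [-179.5, -0.1, 100.4]
wrist_force: [-0.6, 1.3, -39.9]
opening: 0.0169
```

Emit:
apply_moves --targets '[0,0,0,0,0,0,0,0,0,0,0,0,0,0,0.055,0.01,0,0,0,0.13,0,0.11,0.02,0,0,0,0.25,0,0.11,0.02,0,0,0,0.25,0]'

```text
time: 7.3
ee_pos: [0.6061, 0.0295, 0.0709]
tcp_rot: [-179.5, -0.1, 102.0]
wrist_force: [0.5, 1.4, -35.7]
opening: 0.0168
```

Emit:
apply_moves --targets '[0,0,0,0,0,0,0,0,0,0,0,0,0,0.2,0,0,0,0,0,0,0.36,0,0,0,0,0,0,0.36,0,0,1.2,0,0,0,0.36]'

```text
time: 7.8
ee_pos: [0.6076, 0.0294, 0.1094]
tcp_rot: [-179.8, -0.0, 101.9]
wrist_force: [0.6, 0.4, -0.6]
opening: 0.0306
```

Emit:
apply_moves --targets '[0,0,1.5,0,0,0,0.36,0,0,2.9,0,0,0,0.5,0,0,3.3,0,0,0,0.5,0,0,3.3,0,0,0,0.5]'

```text
time: 8.2
ee_pos: [0.6102, 0.0295, 0.2145]
tcp_rot: [179.6, 0.1, 101.9]
wrist_force: [-0.3, 0.1, -0.3]
opening: 0.0432
```

Run:
```python
from h import *
c=snap('wrist','w7.png');o=bot.get_obs();print(o['time'],o['ee_pos'],o['tcp_rot'],o['wrist_force'],o['opening'])
c=c['img'][195:250,225:290,::-1]
c=cv2.resize(c,None,fx=11,fy=11,interpolation=cv2.INTER_CUBIC).astype(float)
c=np.clip((c-60)*2.2,0,255).astype(np.uint8);cv2.imwrite('pics/w7d.png',c)
```

```text
8.25 [0.6095098  0.02953487 0.21179678] [1.79765285e+02 3.71484340e-02 1.01919911e+02] [ 0.56676723 -0.59170565 -1.16394444] 0.042764471084608374
```

View pics/w7d.png

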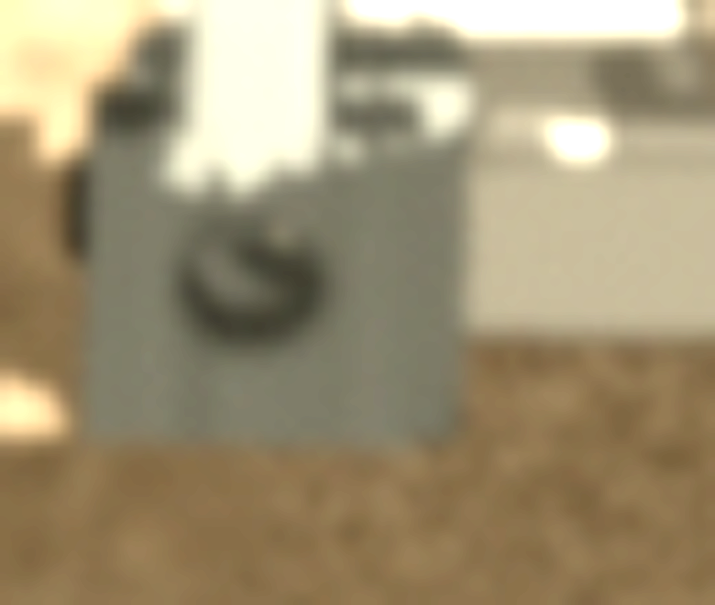

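Emit:
apply_moves --targets '[0,0,-1.5,0,0,0,0.4,0,0,-3,0,0,0,0.4,0,0,-4.2,0,0,0,0.4,0,0,-4.2,0,0,0,0.4,0,0,-4.2,0,0,0,0.4]'

```text
time: 8.75
ee_pos: [0.6081, 0.0295, 0.0835]
tcp_rot: [-179.9, -0.0, 101.9]
wrist_force: [0.8, 0.2, 1.4]
opening: 0.0342
```

Emit:
apply_moves --targets '[0,0,0,0,0,0,0.4,0,0,0,0,0,0,0.4,0,0,0,0,0,0,0,0,0,0,0,0,0,0,0,0,0,0,0,0,0]'

```text
time: 9.25
ee_pos: [0.6094, 0.0295, 0.0852]
tcp_rot: [179.9, 0.0, 101.9]
wrist_force: [-0.5, 0.1, 5.7]
opening: 0.0161
```

Emit:
apply_moves --targets '[0,0,0,0,0,0,0]'

```text
time: 9.35
ee_pos: [0.6094, 0.0295, 0.0853]
tcp_rot: [179.9, 0.0, 101.9]
wrist_force: [0.3, 0.3, 5.5]
opening: 0.016
```

Emit:
apply_moves --targets '[0,0,0,0,0,0,0.2,0,0,0,0,0,0,0.36,0,0,1,0,0,0,0.36,0,0,2.5,0,0,0,0.4,0,0,4,0,0,0,0.5]'

```text
time: 9.85
ee_pos: [0.6081, 0.0295, 0.2046]
tcp_rot: [-179.9, -0.0, 101.9]
wrist_force: [1.7, 0.5, 0.5]
opening: 0.0428
```

Emit:
apply_moves --targets '[0,0,0,0,0,0,0.5,0,0,0,0,0,0,0.5,0,0,0,0,0,0,0.5]'

```text
time: 10.15
ee_pos: [0.6083, 0.0295, 0.2024]
tcp_rot: [-179.9, -0.0, 101.9]
wrist_force: [0.1, -1.0, -0.5]
opening: 0.043
```

Run:
```python
from h import *
c=snap('wrist','w8.png');o=bot.get_obs();print(o['time'],o['ee_pos'],o['tcp_rot'],o['wrist_force'],o['opening'])
print(proj(c,(.620,-.0245,.058)),proj(c,(.609,.0295,.092)))
c=c['img'][195:250,225:290,::-1]
c=cv2.resize(c,None,fx=11,fy=11,interpolation=cv2.INTER_CUBIC).astype(float)
c=np.clip((c-60)*2.2,0,255).astype(np.uint8);cv2.imwrite('pics/w8d.png',c)
for n in ['top']:
    c=snap(n,n+'8.png');cv2.imwrite('pics/top8c.png',cv2.resize(c['img'][130:220,150:260,::-1],None,fx=6,fy=6,interpolation=cv2.INTER_CUBIC))
```

```text
10.2 [0.60816443 0.0294635  0.20201906] [-1.79857459e+02 -2.29173327e-02  1.01918816e+02] [-0.70005107  0.21172508  0.70161173] 0.04261868007945452
[255.41008056 229.07174794] [255.97841761 186.98679519]
```

View pics/w8d.png

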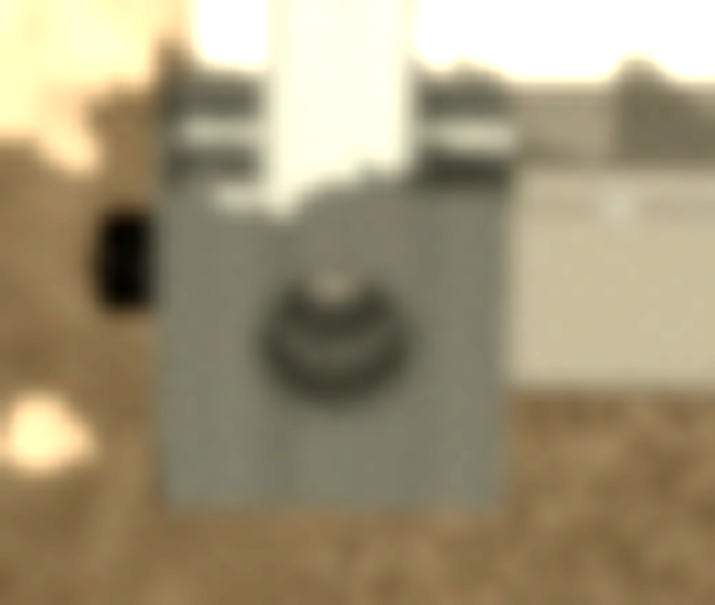

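View pics/w8.png

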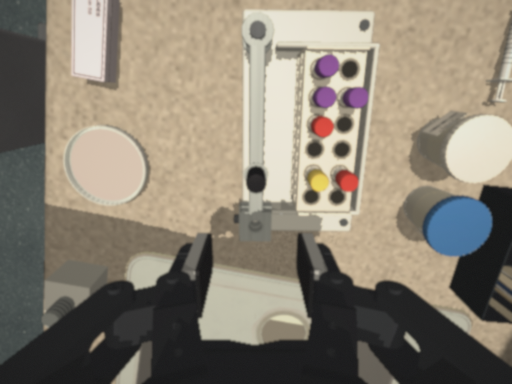

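Emit:
apply_moves --targets '[-1.1,-1.2,0.2,0,0,0,0.7,-2.2,-2.4,0.2,0,0,0,1,-3.3,-3.6,0.2,0,0,0,1,-4.4,-4.8,0.2,0,0,0,1,-5.4,-5.9,0.2,0,0,0,1]'

```text
time: 10.75
ee_pos: [0.4446, -0.1485, 0.2086]
tcp_rot: [-179.9, -0.0, 101.9]
wrist_force: [0.4, -0.9, 0.2]
opening: 0.0853
```

Emit:
apply_moves --targets '[-0.6,-0.65,0,0,0,0,1,-0.6,-0.65,0,0,0,0,1,-0.6,-0.65,0,0,0,0,1,-0.6,-0.65,0,0,0,0,0.8]'

```text
time: 11.15
ee_pos: [0.429, -0.1665, 0.2091]
tcp_rot: [-180.0, -0.0, 101.9]
wrist_force: [-0.3, -0.9, -0.2]
opening: 0.0732
```

Run:
```python
from h import *
c=snap('wrist','w9.png');o=bot.get_obs();print(o['time'],o['ee_pos'],o['tcp_rot'],o['wrist_force'],o['opening'],o['q'])
print(proj(c,(.428,-.166,.076)),proj(c,(.428,-.166,.046)),proj(c,o['ee_pos']-[0,0,.13]))
cv2.imwrite('pics/w9c.png',cv2.resize(c['img'][140:260,180:330,::-1],None,fx=5,fy=5,interpolation=cv2.INTER_CUBIC))
print(recognise('pin','wrist')[:2],recognise('pin_block','wrist')[:2])
```

```text
11.2 [ 0.42910993 -0.1663786   0.2091511 ] [-1.79962557e+02 -3.56829057e-02  1.01977441e+02] [ 0.41733988 -0.59037654  0.13229074] 0.06872453265743264 [-2.11985902e+01 -7.62200587e+00 -4.74849821e+00  9.29243737e+01
  9.37685136e-03  5.68239534e+01]
[254.11147997 179.0926918 ] [254.14300387 171.32428967] [255.20187798 180.62760344]
[{'box': [243.9, 163.3, 265.5, 185.9], 'conf': 0.67}, {'box': [467.2, 0.0, 512.0, 85.1], 'conf': 0.34}] [{'box': [227.5, 136.7, 281.6, 195.9], 'conf': 0.76}, {'box': [466.5, 0.0, 512.0, 81.6], 'conf': 0.62}]
```

View pics/w9c.png

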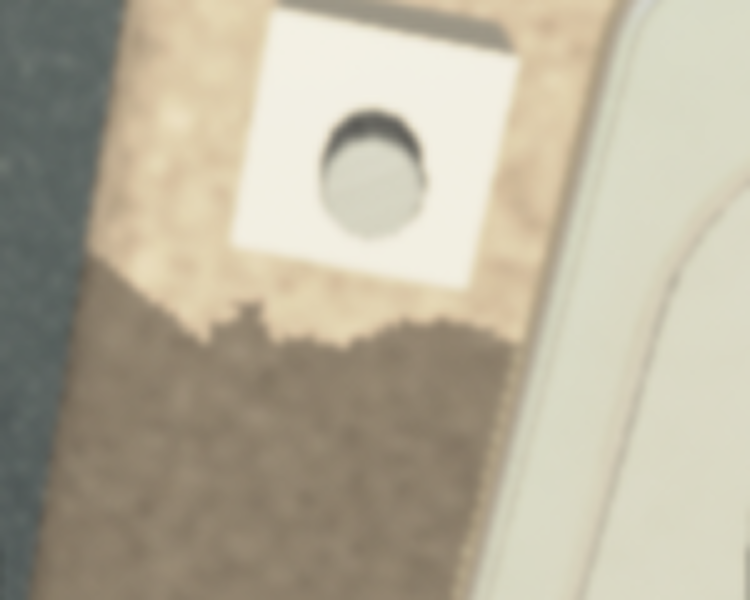

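View pics/w9.png

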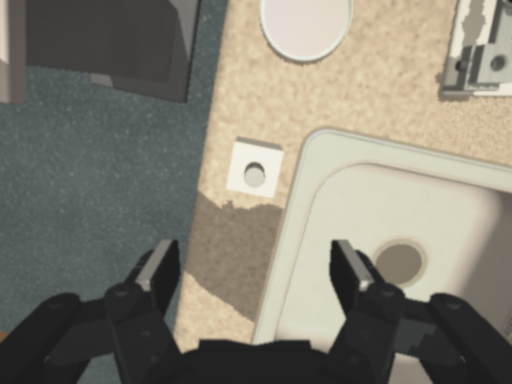

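```bash
python3 - <<'E'
from h import *
c=snap('wrist');o=bot.get_obs();p=atz(c,254.6,177.4,.076);print('pin',p,o['ee_pos'],p-o['ee_pos'])
# emulate cam at w8 : same relative transform
t9=o['ee_pos'];R9=Rn.from_euler('xyz',o['tcp_rot'],degrees=True).as_matrix()
T8=np.array([.60816,.02946,.20202]);R8=Rn.from_euler('xyz',[-179.857,-.023,101.919],degrees=True).as_matrix()
D=R8@R9.T
c8=dict(c);c8['origin']=T8+D@(np.array(c['origin'])-t9);c8['rotation']=D@c['rotation']
print('check',proj(c8,(.620,-.0245,.058)))
e=atz(c8,255.5,225.6,.058);print('eye',e); 
for uv in ((256,184),(256,183)): print('knob',atz(c8,*uv,.092))
print('hinge',atz(c8,258,29.5,.058))
E
python3 - <<'E'
import cv2
c=cv2.imread('pics/w8.png');cv2.imwrite('pics/w8k.png',cv2.resize(c[150:215,220:300],None,fx=9,fy=9,interpolation=cv2.INTER_CUBIC))
E
```

```text
pin [ 0.42830353 -0.16420173  0.076     ] [ 0.4291128  -0.1663986   0.20934003] [-0.00080927  0.00219687 -0.13334003]
check [255.63401113 229.31585453]
eye [ 0.61901417 -0.02050667  0.058     ]
knob [0.60821991 0.03227017 0.092     ]
knob [0.60803466 0.03314212 0.092     ]
hinge [0.58388041 0.15540225 0.058     ]
```

View pics/w8k.png

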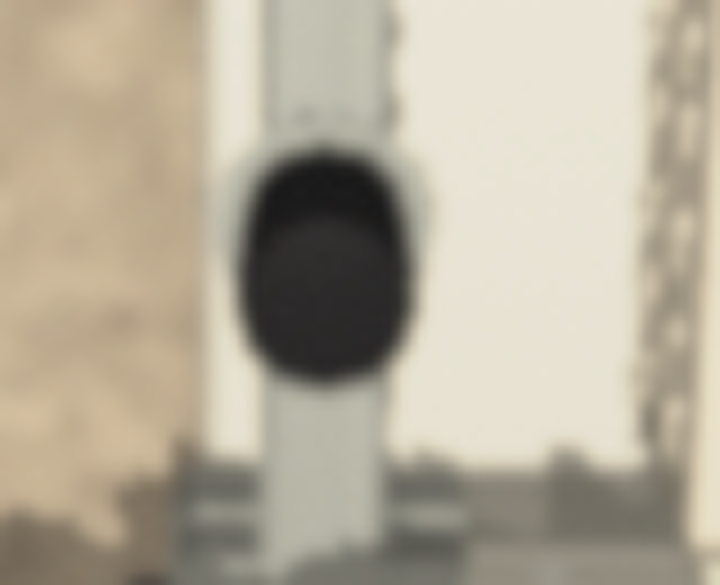

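Emit:
apply_moves --targets '[-0.03,0.04,-1.5,0,0,0,0.6,-0.03,0.04,-3,0,0,0,0.6,-0.03,0.04,-4.4,0,0,0,0.6,-0.03,0.04,-5.2,0,0,0,0.6,-0.03,0.04,-5.2,0,0,0,0.6]'

```text
time: 11.85
ee_pos: [0.4259, -0.1646, 0.0502]
tcp_rot: [-179.7, -0.2, 102.0]
wrist_force: [-0.9, 0.2, 0.3]
opening: 0.0512
```

Emit:
apply_moves --targets '[0,0,0,0,0,0,0.6,0,0,0,0,0,0,0.5,0,0,0,0,0,0,0.4]'

```text
time: 12.15
ee_pos: [0.4289, -0.1661, 0.0554]
tcp_rot: [179.9, 0.1, 101.9]
wrist_force: [-0.6, -0.2, 0.2]
opening: 0.0346
```

Run:
```python
from h import *
c=snap('wrist','w10.png');o=bot.get_obs();print(o['time'],o['ee_pos'],o['tcp_rot'],o['wrist_force'],o['opening'])
```

```text
12.2 [ 0.42866772 -0.16610735  0.05515449] [1.79889712e+02 7.18125160e-02 1.01921658e+02] [-0.30315559  0.44756266 -0.49838784] 0.034023532446125646
```

View pics/w10.png

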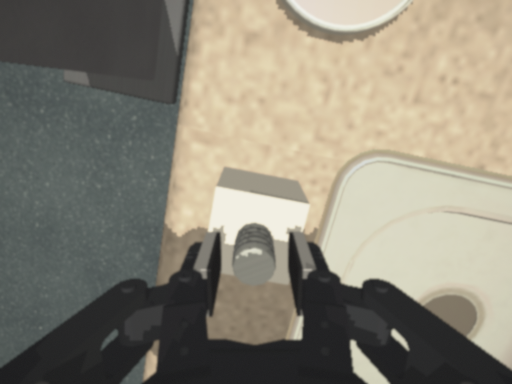

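Emit:
apply_moves --targets '[0,0,-0.1,0,0,0,0.35,0,0,-0.1,0,0,0,0,0,0,-0.1,0,0,0,0,0,0,-0.1,0,0,0,0,0,0,-0.1,0,0,0,0]' --newtons 50

```text
time: 12.7
ee_pos: [0.4279, -0.1659, 0.0509]
tcp_rot: [180.0, 0.0, 101.9]
wrist_force: [0.1, -0.1, 2.8]
opening: 0.0186
```

Run:
```python
from h import *
c=snap('wrist','w11.png');o=bot.get_obs();print(o['time'],o['ee_pos'],o['tcp_rot'],o['wrist_force'],o['opening'])
```

```text
12.75 [ 0.42785653 -0.16586319  0.05084388] [1.79991923e+02 7.59221638e-03 1.01918543e+02] [-0.57725124  0.63461646  4.35475909] 0.01820949798012295
```

View pics/w11.png

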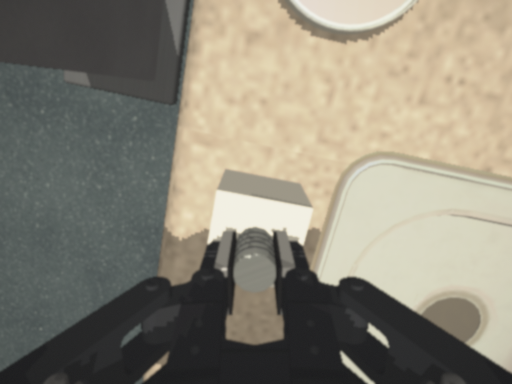

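Emit:
apply_moves --targets '[0,0,0.6,0,0,0,0,0,0,1.6,0,0,0,0,0,0,2.8,0,0,0,0,0.4,0.3,3,0,0,0,0,1.5,1.1,3,0,0,0,0]'

```text
time: 13.25
ee_pos: [0.4732, -0.1337, 0.1424]
tcp_rot: [179.9, 0.1, 101.7]
wrist_force: [0.7, -0.2, 0.7]
opening: 0.0183
```

Emit:
apply_moves --targets '[1.2,0.9,0,0,0,0,0,2.4,1.8,0,0,0,0,0,3.5,2.6,0,0,0,0,0,4.4,3.3,0,0,0,0,0,4.87,3.63,0,0,0,0,0]'

```text
time: 13.75
ee_pos: [0.6205, -0.0214, 0.1387]
tcp_rot: [-179.9, -0.0, 102.0]
wrist_force: [-1.0, -1.3, -0.8]
opening: 0.0185
```

Emit:
apply_moves --targets '[0,0,0,0,0,0,0,0,0,0,0,0,0,0,0,0,0,0,0,0,0]'

```text
time: 14.05
ee_pos: [0.6183, -0.0243, 0.1403]
tcp_rot: [-180.0, -0.0, 101.9]
wrist_force: [-0.2, -0.8, -1.0]
opening: 0.0183
```

Run:
```python
from h import *
c=snap('wrist','w12.png');o=bot.get_obs();print(o['time'],o['ee_pos'],o['tcp_rot'],o['wrist_force'],o['opening'])
cv2.imwrite('pics/w12c.png',cv2.resize(c['img'][170:320,180:340,::-1],None,fx=4,fy=4,interpolation=cv2.INTER_CUBIC))
p=o['ee_pos'];tip=p-[0,0,.047];print(proj(c,tip),proj(c,tip+[0,0,.072]),proj(c,(.620,-.0245,.058)))
for n in ['scene']:
    c=snap(n,n+'12.png');cv2.imwrite('pics/scene12c.png',cv2.resize(c['img'][170:260,170:290,::-1],None,fx=6,fy=6,interpolation=cv2.INTER_CUBIC))
    print(proj(c,tip),proj(c,(.620,-.0245,.058)))
```

```text
14.1 [ 0.61833872 -0.0244515   0.14064217] [-1.79987626e+02  4.35613011e-04  1.01876623e+02] [-0.43288073 -0.05350356 -0.17215643] 0.01823848547683099
[255.30189863 214.92879473] [255.69984698 276.6660109 ] [257.27755091 198.04424831]
[223.3285169  194.26126819] [224.03646672 202.48902365]
```

View pics/w12c.png

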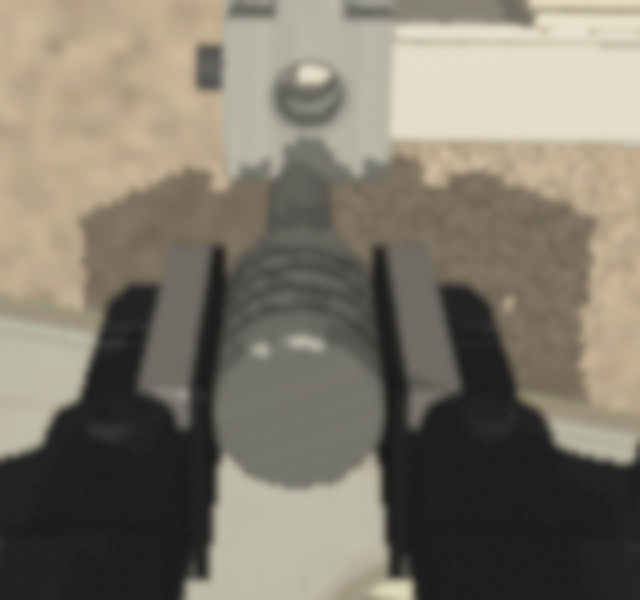

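View pics/scene12c.png

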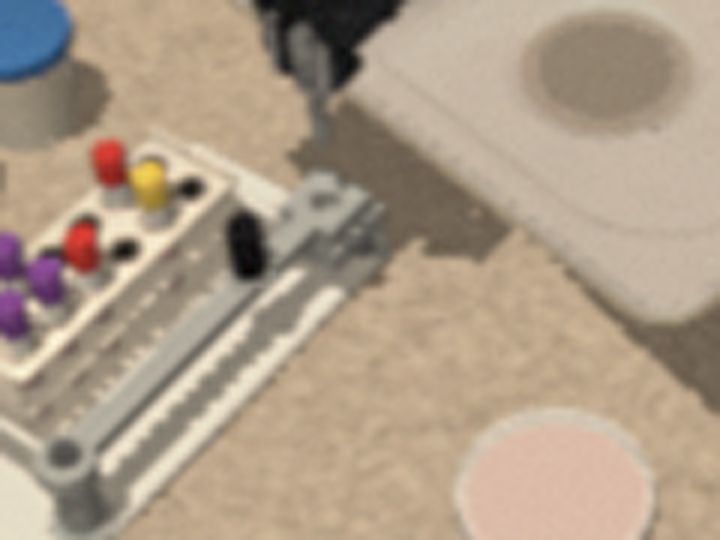

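Emit:
apply_moves --targets '[0.06,0,-0.4,0,0,0,0,0.06,0,-0.8,0,0,0,0,0.06,0,-1,0,0,0,0,0.06,0,-1,0,0,0,0,0.06,0,-1,0,0,0,0]'

```text
time: 14.65
ee_pos: [0.6205, -0.0239, 0.1105]
tcp_rot: [-180.0, -0.0, 101.9]
wrist_force: [-0.2, -0.1, -0.3]
opening: 0.0182
```

Run:
```python
from h import *
c=snap('wrist','w13.png');o=bot.get_obs();print(o['time'],o['ee_pos'],o['tcp_rot'],o['wrist_force'],o['opening'])
cv2.imwrite('pics/w13c.png',cv2.resize(c['img'][170:320,180:340,::-1],None,fx=4,fy=4,interpolation=cv2.INTER_CUBIC))
p=o['ee_pos'];tip=p-[0,0,.047];print(proj(c,tip),proj(c,tip+[0,0,.072]),proj(c,(.620,-.0245,.058)))
for n in ['scene']:
    c=snap(n,n+'13.png');cv2.imwrite('pics/scene13c.png',cv2.resize(c['img'][170:240,190:270,::-1],None,fx=8,fy=8,interpolation=cv2.INTER_CUBIC))
    print(proj(c,tip),proj(c,(.620,-.0245,.058)))
```

```text
14.7 [ 0.62075639 -0.02393175  0.11090943] [1.79986511e+02 4.85494662e-03 1.01917736e+02] [-0.04366342  0.1466906  -0.39372583] 0.018209011885975835
[255.57382643 214.77713141] [256.17215857 276.49003386] [254.28296859 212.05915014]
[223.53689947 201.06495953] [224.03646672 202.48902365]
```

View pics/w13c.png

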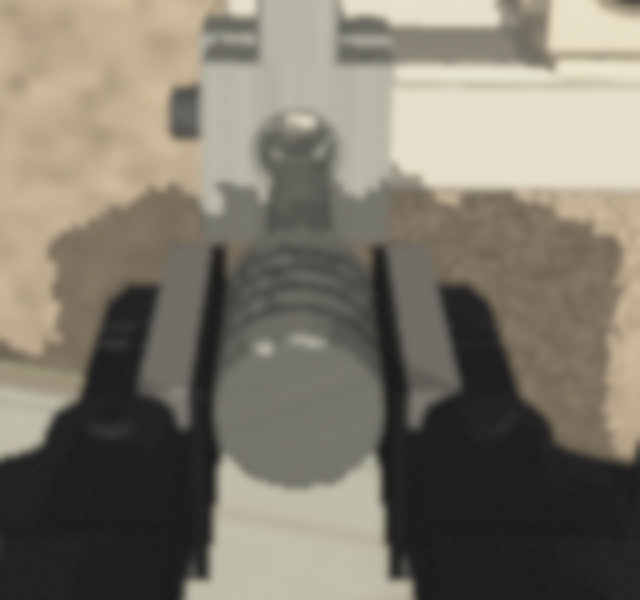

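View pics/scene13c.png

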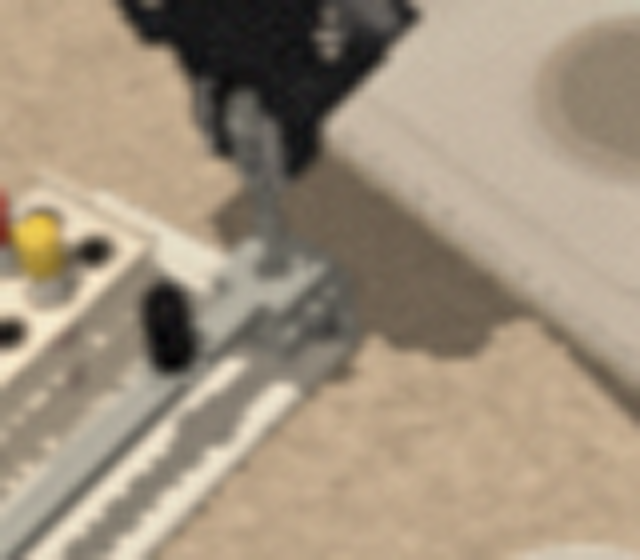

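Emit:
apply_moves --targets '[-0.02,0,-0.2,0,0,0,0,-0.02,0,-0.4,0,0,0,0,-0.02,0,-0.6,0,0,0,0]'

```text
time: 15.05
ee_pos: [0.62, -0.0239, 0.092]
tcp_rot: [-180.0, -0.0, 101.9]
wrist_force: [0.7, 0.0, -0.6]
opening: 0.0184
```

Emit:
apply_moves --targets '[0,0,-0.1,0,0,0,0,0,0,-0.15,0,0,0,0,0,0,-0.15,0,0,0,0]'

```text
time: 15.35
ee_pos: [0.62, -0.0239, 0.0879]
tcp_rot: [-180.0, -0.0, 101.9]
wrist_force: [-0.9, -0.2, -0.3]
opening: 0.0185
```

Emit:
apply_moves --targets '[0,0,-0.1,0,0,0,0,0,0,-0.2,0,0,0,0,0,0,-0.3,0,0,0,0,0,0,-0.3,0,0,0,0]'

```text
time: 15.75
ee_pos: [0.6205, -0.0238, 0.0791]
tcp_rot: [179.9, 0.0, 101.9]
wrist_force: [3.0, 0.9, -1.1]
opening: 0.0184
```

Emit:
apply_moves --targets '[0,0,-0.1,0,0,0,0,0,0,-0.2,0,0,0,0,0,0,-0.2,0,0,0,0]'

```text
time: 16.05
ee_pos: [0.6206, -0.0237, 0.0733]
tcp_rot: [179.9, -0.0, 101.9]
wrist_force: [5.1, 1.2, -2.6]
opening: 0.0181
```

Emit:
apply_moves --targets '[0,0,-0.1,0,0,0,0,0,0,-0.2,0,0,0,0,0,0,-0.25,0,0,0,0,0,0,-0.25,0,0,0,0]'

```text
time: 16.45
ee_pos: [0.6204, -0.0238, 0.0655]
tcp_rot: [180.0, -0.0, 101.9]
wrist_force: [6.4, 1.0, -1.1]
opening: 0.0183
```

Emit:
apply_moves --targets '[0,0,-0.05,0,0,0,0,0,0,-0.1,0,0,0,0,0,0,-0.1,0,0,0,0]'

```text
time: 16.75
ee_pos: [0.6205, -0.0239, 0.0629]
tcp_rot: [179.9, 0.0, 101.9]
wrist_force: [5.2, 1.8, 2.9]
opening: 0.0188
```

Emit:
apply_moves --targets '[0,0,-0.04,0,0,0,0,0,0,-0.04,0,0,0,0]'

```text
time: 16.95
ee_pos: [0.6206, -0.0239, 0.0628]
tcp_rot: [179.9, 0.0, 101.9]
wrist_force: [2.5, 2.7, 11.1]
opening: 0.0182
```

Run:
```python
from h import *
o=bot.get_obs();print(o['time'],o['ee_pos'],o['tcp_rot'],o['wrist_force'],o['opening'])
for n in ['scene','wrist']:
    c=snap(n,n+'14.png');b=c['img'][170:240,190:270,::-1] if n=='scene' else c['img'][170:320,180:340,::-1]
    cv2.imwrite('pics/%s14c.png'%n,cv2.resize(b,None,fx=8 if n=='scene' else 4,fy=8 if n=='scene' else 4,interpolation=cv2.INTER_CUBIC))
```

```text
16.95 [ 0.62060881 -0.02389242  0.06277639] [1.79897495e+02 2.19458643e-02 1.01919553e+02] [ 2.52400652  2.6898291  11.12234618] 0.018236759466048292
```

View pics/scene14c.png

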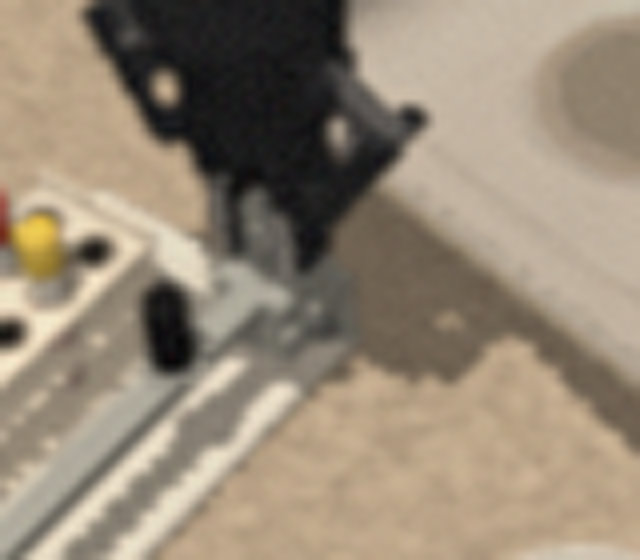

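View pics/wrist14c.png

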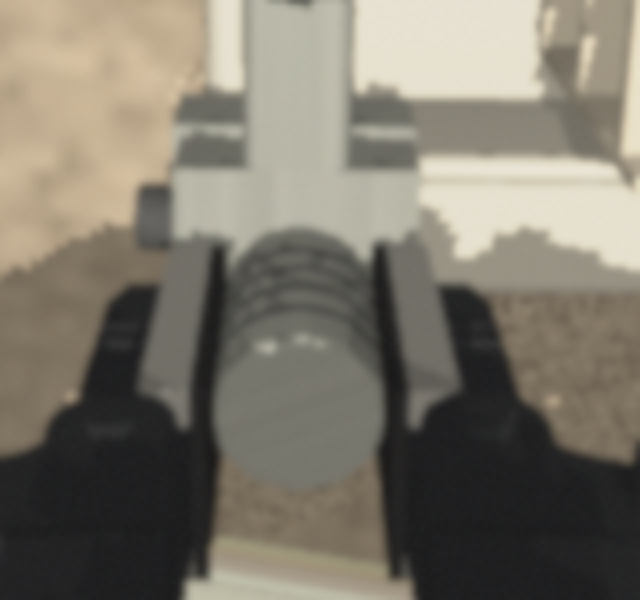

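Emit:
apply_moves --targets '[0,0,0,0,0,0,0.3,0,0,0,0,0,0,0.36,0,0,0.03,0,0,0,0.36,0,0,1,0,0,0,0.36,0,0,2.2,0,0,0,0.36]'

```text
time: 17.55
ee_pos: [0.6185, -0.024, 0.1258]
tcp_rot: [-179.7, -0.1, 101.9]
wrist_force: [0.7, -0.8, 0.6]
opening: 0.031
```

Emit:
apply_moves --targets '[0,0,1.4,0,0,0,0.4,0,0,2.6,0,0,0,0.5,0,0,2.6,0,0,0,0.5,0,0,2.6,0,0,0,0.5]'

```text
time: 17.95
ee_pos: [0.6203, -0.024, 0.2057]
tcp_rot: [180.0, 0.0, 101.9]
wrist_force: [-1.0, -0.2, -0.2]
opening: 0.0426
```

Run:
```python
from h import *
o=bot.get_obs();print(o['time'],o['ee_pos'],o['tcp_rot'],o['wrist_force'],o['opening'])
for n in ['scene','wrist','top']:
    c=snap(n,n+'15.png')
    b=c['img'][170:240,190:270,::-1] if n=='scene' else c['img'][150:270,180:340,::-1]
    if n!='top': cv2.imwrite('pics/%s15c.png'%n,cv2.resize(b,None,fx=8 if n=='scene' else 5,fy=8 if n=='scene' else 5,interpolation=cv2.INTER_CUBIC))
    print(n,'sh',proj(c,(.620,-.024,.058)),'headtop home',proj(c,(.620,-.024,.088)))
```

```text
17.95 [ 0.62025604 -0.02401304  0.20573843] [1.79968853e+02 1.47552356e-02 1.01914185e+02] [-1.02544802 -0.19160165 -0.18993899] 0.04255330597646752
scene sh [223.90252902 202.58063948] headtop home [222.99503672 195.41630131]
wrist sh [255.32398918 176.17626527] headtop home [255.38672258 184.92239215]
top sh [229.47114277 172.53722118] headtop home [229.09906715 171.39291599]
```

View pics/scene15c.png

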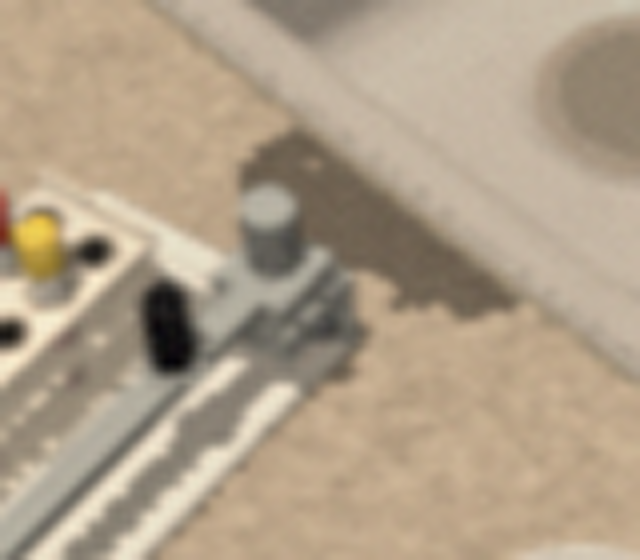

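View pics/wrist15c.png

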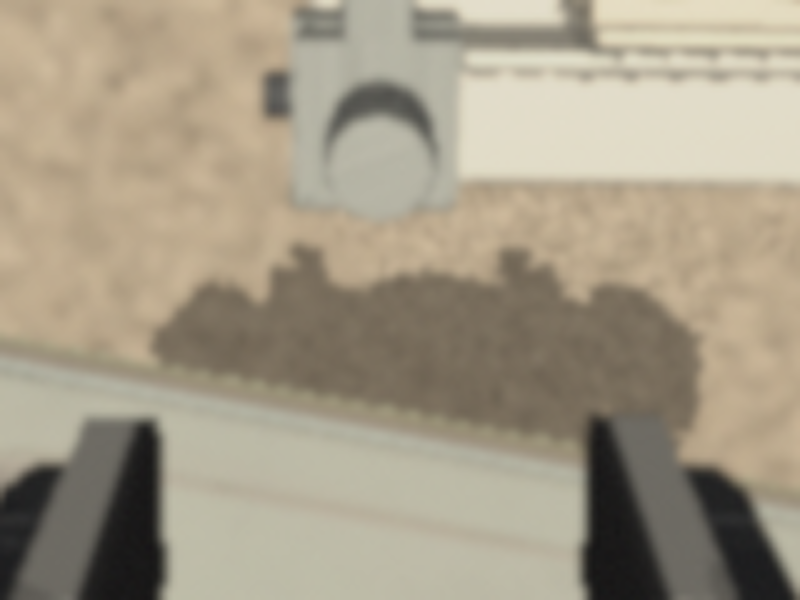

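View pics/top15.png

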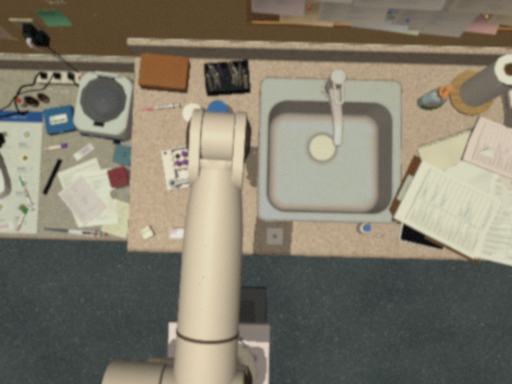

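```bash
python3 -c "
from workcell import bot
print(bot.job_done())"
```

```text
the job is handed in; nothing more can be done
None
```

I swung the bar shut by its knob, moved the pin from its block into both holes, let go and raised the arm clear. I then handed the job in at about 18 s of the 58 s allowed; it gave no verdict.

**Bar:** the first swing stopped about 5 mm short at the eye, and a second grip gained only about 1 mm. In the wrist picture after the third grip, the two holes were concentric.

**Pin:** it went down until it hit a hard stop at TCP z 0.0628 m, where 0.063 m was expected for home, with about 11 N of push. That is slightly over the roughly 10 N advised.

**Last checks:** after release, the scene and wrist pictures show the head upright on the bar and the bar's end square over the lug. The head's top was within 1 pixel of its computed home position. The gripper was open about 0.12 m above the pin, with about 1 N or less on the wrist.

**Disagreements and gaps:**
- The wrist camera read about 5 pixels off along the bar, so I worked from positions relative to the gripped pin and confirmed them with the scene camera.
- During the second grip the wrist force reached about 40 N for roughly half a second, from closing before the arm had settled. That was my reading for the grip on the knob, not the gripper's body pressing on something.
- I did not measure the rack and bystanders at the end. They looked in place in every picture where they showed.

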